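# Line up the bench supplies by height under the sloping cover

### The job

Stand the white can, the red-capped jar, the white label roll and the black tape roll upright on the four round marks of the plywood board, one centred on each mark, in order of height: the tallest next to the tall wooden cheek, getting lower step by step to the lowest next to the low cheek, so that the sloping cover will fit over the row. Leave the dark tumbler standing where it is.

Things in the scene. Friction and masses are not known exactly. Their poses are not given: they have to be found in the camera images.
- can: plain white ribbed tin can, upright cylinder, 58 mm across, 104 mm high, 0.16 kg. Origin: centre of its underside, z up.
- jar: small white jar with a red screw cap, upright cylinder, 41 mm across, 65 mm high, 0.06 kg. Origin: centre of its underside, z up.
- label_roll: roll of white labels lying flat (its hole upright), 68 mm across, 41 mm high, 0.07 kg. Origin: centre of its underside, z up.
- black_tape: roll of black electrical tape lying flat, 58 mm across, 19 mm high, 0.05 kg. Origin: centre of its underside, z up.
- mark_a: round grey rubber disc, 78 mm across, 2 mm thick, fixed on the plywood board (90 x 480 mm, 10 mm thick); its flat top is 12 mm above the bench. Origin: centre of its underside, 10 mm above the bench; z up, x across the board, y along the row toward the robot's left end. It is the mark at the robot's left (+y) end of the row; the four marks are 100 mm apart in a straight line.
- mark_b: round grey rubber disc, 78 mm across, 2 mm thick, fixed on the plywood board (90 x 480 mm, 10 mm thick); its flat top is 12 mm above the bench. Origin: centre of its underside, 10 mm above the bench; z up, x across the board, y along the row toward the robot's left end. It is the second from the robot's left.
- mark_c: round grey rubber disc, 78 mm across, 2 mm thick, fixed on the plywood board (90 x 480 mm, 10 mm thick); its flat top is 12 mm above the bench. Origin: centre of its underside, 10 mm above the bench; z up, x across the board, y along the row toward the robot's left end. It is the third from the robot's left.
- mark_d: round grey rubber disc, 78 mm across, 2 mm thick, fixed on the plywood board (90 x 480 mm, 10 mm thick); its flat top is 12 mm above the bench. Origin: centre of its underside, 10 mm above the bench; z up, x across the board, y along the row toward the robot's left end. It is the mark at the robot's right (-y) end of the row.
- tall_cheek: upright light wooden cheek, 80 mm across the board, 16 mm thick along the row, 130 mm high, fixed on one end of the board, 75 mm beyond the end mark; it may be at either end. Top 140 mm above the bench. Origin: centre of its underside, z up. A like cheek only 30 mm high (the low cheek) stands at the other end.
- tumbler: dark brown stoneware tumbler standing upright among the supplies, open at the top, 69 mm across at the rim, 93 mm high; not part of the row, to be left standing where it is. Origin: centre of its underside, z up.
Not all that is in view belongs to the job. Leave any green look-alike of the label_roll alone.

How it is judged (in metres and radians):
At the end, for the whole second after the job is handed in: From the tall cheek to the low one stand the can, the jar, the label roll and the black tape, each within 12 mm of the centre of its own mark, flat on it, upright within 0.12 rad, released and at rest (((horizontal distance between tall_cheek and mark_a below 0.15 m and horizontal distance between can and mark_a below 0.012 m and horizontal distance between jar and mark_b below 0.012 m and horizontal distance between label_roll and mark_c below 0.012 m and horizontal distance between black_tape and mark_d below 0.012 m) or (horizontal distance between tall_cheek and mark_d below 0.15 m and horizontal distance between can and mark_d below 0.012 m and horizontal distance between jar and mark_c below 0.012 m and horizontal distance between label_roll and mark_b below 0.012 m and horizontal distance between black_tape and mark_a below 0.012 m)) and z of can in the frame of mark_a between -0.002 and 0.006 m and angle between each of can, jar, label_roll, black_tape's own z axis and vertical below 0.12 rad and linear speed of each of can, jar, label_roll, black_tape below 0.02 m/s and angular speed of each of can, jar, label_roll, black_tape below 0.2 rad/s and z of jar in the frame of mark_a between -0.002 and 0.006 m and z of label_roll in the frame of mark_a between -0.002 and 0.006 m and z of black_tape in the frame of mark_a between -0.002 and 0.006 m); the robot touches nothing.
It fails at once if the tumbler is tipped over or shifted by more than 30 mm (angle between tumbler's own z axis and vertical above 0.3 rad or distance of tumbler from where it was at the start of the episode above 0.03 m).
It also fails if it takes over 96 s, if anything falls off the work surface, if the arm or the gripper's body presses on something with over 40 N, if the wrist force passes 120 N, or if a joint passes its speed limit or range.

### The arm

A 7-joint arm with a two-finger parallel gripper is mounted at the origin on a cart in front of the work surface, level with it; the furniture and walls round the work are solid. World frame = base frame: x ahead of the robot, y to its left, z up, the work surface at z = 0. Lengths are in mm, angles in rad, forces in N, time in s.
With the tool pointing down it reaches from about 425 to 1025 mm from the base axis. Payload 9.4 kg.
Tool frame: the origin (TCP) lies between the finger pads; the fingertips stand 14 mm ahead of it and the grasp point (between the pads) lies 5 mm behind it; z points along the fingers, y is the line along which they close (so a half turn about z gives the same grasp; the last joint's range is limited). The gripper opens to 85 mm and grips with 20 to 120 N. Pads are 22 mm wide; open, the fingers measure 114 mm over their backs; the gripper's body (76 mm by 85 mm) begins 54 mm behind the grasp point. The pads swing forward as they close: fully open they stand 13 mm farther back than shut.
Start: joints at [-1.228, 0.599, -0.003, 1.599, 0.002, 0.943, -0.08], TCP at [295.497, 662.047, 245.275] pointing down, gripper open.
Joint ranges: [-2.57, 2.57], [-0.35, 1.97], [-1.29, 1.29], [0.11, 2.56], [-1.05, 4.19], [0.11, 1.86], [-2.63, 2.63]. Speed limits (rad/s): [2.22, 2.22, 3.01, 3.01, 3.14, 3.14, 3.14].

### API

Orientations are given as a 3x3 rotation matrix whose columns are the frame's x, y, z axes.
In Python, from cell import robot gives the robot as it stands.
- The arm moves only by the tool move_arm, never from a script. Its argument "series" is one flat list of numbers, 6 for each row, row after row: the shift along the tool's x, y, z normalised to -1 to 1, where 1 is 0.075 m, then the turn, a rotation vector about the tool's x, y, z normalised to -1 to 1, where 1 is 60 degrees. A call has 1 to 5 rows; each row shifts and turns the commanded pose from where the row before left it, along the tool's axes as they then stand; what a row does not reach is not made up. A row lasts 1/12 s, in which the tool goes at most 41.7 mm and 7.16 degrees, less where a joint would pass 70% of its speed; a pose out of reach is approached as far as the arm can. A call with a number of a shift or a turn outside -1 to 1 is refused whole. A call with a gripper value outside its range is refused whole. "claw" is the opening, from -1 (shut) to 1 (fully open), set as the call begins (left out, the last holds). The fingers move at their own pace and stop on an object; "newtons" is the grip in N (left out, the last holds). Time passes only in rows, so rows that do not move let the fingers close. It gives the time, the measured TCP pose, the force, the opening and the grip force at its end, in the units of the state.
- robot.get_state(): the state, without advancing time (a new reading comes with each control period).
- robot.read_camera(name): name is "side" or "top"; returns the picture (384x512x3 uint8, red, green, blue); there is no depth.
- robot.get_calibration(name): a dict with "fov_y" (degrees; the focal length in pixels is half the picture's height over the tangent of half this angle, whatever the lens; pixels are square), "cx", "cy" (the principal point, pixels), "R" (3x3) and "t" (3): a world point X has camera coordinates R X + t. Camera axes: x right, y down, z forward; pixel columns grow to the right and rows downward; lengths in mm; the calibration is good to about 2 mm. A picture is of the moment at which its call begins. get_calibration takes no time and is no camera call.
- robot.close_job(): hands the job in; it is judged then, once.
The state is a dict: "time": time; "qpos": joint angles; "dq": joint speeds; "tau": joint torques, N m; "eef_pos": TCP position; "tcp_rot": TCP orientation; "wrist_force": force on the tool from outside, world axes, zero at the start; "wrist_torque": the same for the moment, N m; "finger_gap": finger opening in mm; "grip_force": force on a finger pad.
Only numpy, scipy, OpenCV 4.12 (cv2) and the standard library are available. Lean on these libraries where they do the work, as an engineer would, in place of code of your own. Each camera call takes 0.05 s, during which the arm holds its last target. There are 200 camera calls.

## Working session

There is one attempt and no reset: what is moved stays moved. The work goes in short steps, Python scripts to look and compute and a tool call to move; the robot and the scene stay as the last step left them, time stands still between calls to the robot, and variables do not carry over. Pictures are saved under pics/ and viewed, at most 14 in all, crops included, and the job is handed in when it is done.

Besides the shell and the picture viewer there is one more tool, called after "Request:" as name(argument=value, ...) on one line, values as JSON. move_arm: Moves the arm, as the interface text tells. Scaled input: -1 to 1 covers 0.075 m each way for a shift and 60 degrees each way for a turn. Its arguments: {"type":"object","properties":{"series":{"type":"array","items":{"type":"number","minimum":-1,"maximum":1}},"claw":{"type":"number"},"newtons":{"type":"number"}},"required":["series"]}

```bash
mkdir -p pics; ls; python3 - <<'E'
from cell import robot
import cv2, numpy as np
np.set_printoptions(precision=3,suppress=True)
for n in("top","side"):
    im=robot.read_camera(n); cv2.imwrite(f"pics/{n}0.png",im[:,:,::-1]); print(n,robot.get_calibration(n))
s=robot.get_state(); print(s)
E
```

```text
pics
top {'fov_y': 43.80452394292752, 'cx': 261.70711744530803, 'cy': 195.5972975473946, 'R': array([[ 0.096, -0.995, -0.003],
       [-0.885, -0.084, -0.459],
       [ 0.456,  0.047, -0.889]]), 't': array([ -55.381,  504.182, 1255.508])}
side {'fov_y': 47.63458069106937, 'cx': 259.3252964778929, 'cy': 198.42431693904874, 'R': array([[ 0.854, -0.52 , -0.006],
       [-0.332, -0.537, -0.776],
       [ 0.4  ,  0.665, -0.631]]), 't': array([-495.822,  222.747, 1043.915])}
{'time': 0.1, 'qpos': array([-1.228,  0.6  , -0.003,  1.6  ,  0.002,  0.943, -0.08 ]), 'dq': array([-0.002, -0.   ,  0.001, -0.001,  0.   ,  0.001,  0.001]), 'tau': array([  0.006, -77.799,   1.57 , -25.862,   0.013,   0.005,  -0.   ]), 'eef_pos': array([295.345, 661.68 , 244.471]), 'tcp_rot': array([[-0.913,  0.408, -0.   ],
       [ 0.408,  0.913, -0.001],
       [-0.   , -0.001, -1.   ]]), 'wrist_force': array([-0.373,  0.08 , -0.126]), 'wrist_torque': array([ 0.031, -0.019, -0.034]), 'grip_force': 0.0, 'finger_gap': 85.52378595443082}
```

View pics/top0.png

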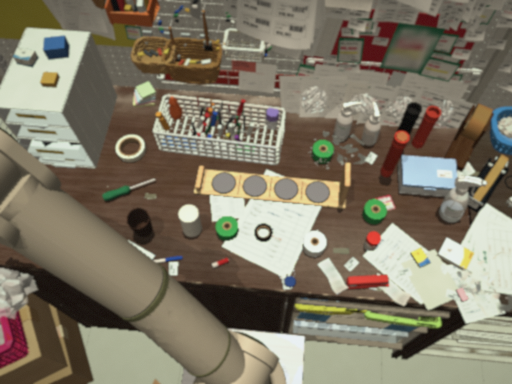

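View pics/side0.png

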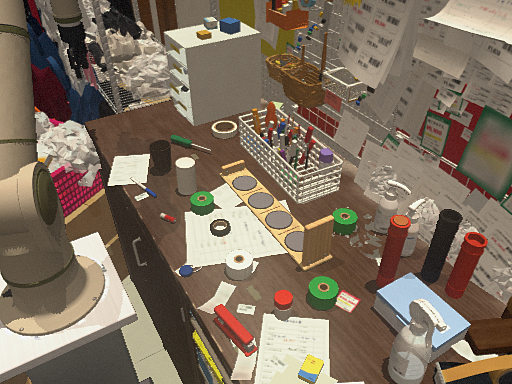

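Top view (1): can (189,220), label roll (315,243), jar (373,239), black tape (263,232), tumbler (140,225), marks (224,183), (255,186), (287,188) and (319,191). The tall cheek is at (347,185), at the -y end. The side view agrees: can (186,176), tape (220,227), label roll (239,264), jar (283,302), tall cheek (318,240).

What could be mistaken for each thing, by top-view pixel:
- **Label roll:** white roll (315,243), against green rolls at (227,228), (375,210), (322,151) and a cream ring at (130,147).
- **Tape:** black ring (263,232), against the tumbler (140,225) and a dark blue cap (290,282).
- **Jar:** red cap (373,239), against the red bottles at (397,140) and (427,125), and the stapler (367,281).
- **Can:** white can (189,220), against white bottles (343,125).

I choose the first of each. So the can goes on d, the jar on c, the label roll on b and the tape on a.

```bash
cat > h.py <<'E'
import numpy as np, cv2
from cell import robot
np.set_printoptions(precision=1,suppress=True)
C={n:robot.get_calibration(n) for n in("top","side")}
def ray(n,p):
    c=C[n]; f=192/np.tan(np.radians(c["fov_y"]/2))
    d=c["R"].T@np.array([(p[0]-c["cx"])/f,(p[1]-c["cy"])/f,1]); return -c["R"].T@c["t"],d/np.linalg.norm(d)
def plane(n,p,z):
    o,d=ray(n,p); return o+d*(z-o[2])/d[2]
def tri(p,q):
    A=[];b=[]
    for n,u in(("top",p),("side",q)):
        o,d=ray(n,u); P=np.eye(3)-np.outer(d,d); A.append(P); b.append(P@o)
    A=np.vstack(A);b=np.hstack(b); x=np.linalg.lstsq(A,b,rcond=None)[0]; return x,np.abs(A@x-b).max()
def axis(p,q):  # upright axis from the two silhouette centroids
    (o,d),(o2,e)=ray("top",p),ray("side",q)
    s=np.linalg.solve(np.c_[d[:2],-e[:2]],(o2-o)[:2]); return o[:2]+s[0]*d[:2]
def proj(n,X):
    c=C[n]; f=192/np.tan(np.radians(c["fov_y"]/2)); v=c["R"]@np.array(X,float)+c["t"]
    return np.array([f*v[0]/v[2]+c["cx"],f*v[1]/v[2]+c["cy"]])
def mask(im,kind):
    hsv=cv2.cvtColor(im,cv2.COLOR_RGB2HSV).astype(int); H,S,V=hsv[...,0],hsv[...,1],hsv[...,2]
    return {"red":((H<8)|(H>172))&(S>140)&(V>90),"black":V<55,"white":(S<40)&(V>150),"grey":(S<45)&(V>70)&(V<165)}[kind].astype(np.uint8)
def blob(im,kind,seed,r=30):
    m=mask(im,kind); w=np.zeros_like(m); x,y=seed; w[max(y-r,0):y+r,max(x-r,0):x+r]=1
    n,l,st,ce=cv2.connectedComponentsWithStats(m*w,connectivity=4)
    d=[np.hypot(*(ce[i]-seed))-0.05*min(st[i,4],300) if st[i,4]>15 else 999 for i in range(1,n)]
    i=1+int(np.argmin(d)); mm=(l==i).astype(np.uint8)
    c=max(cv2.findContours(mm,cv2.RETR_EXTERNAL,cv2.CHAIN_APPROX_NONE)[0],key=cv2.contourArea)
    hull=cv2.convexHull(c); M=cv2.moments(hull); 
    return np.array([M["m10"]/M["m00"],M["m01"]/M["m00"]]),st[i],cv2.fitEllipse(c)
E
python3 - <<'E'
from h import *
T,S=[cv2.imread(f"pics/{n}0.png")[:,:,::-1].copy() for n in("top","side")]
sd={"can":("white",(189,220),(186,176)),"jar":("red",(373,238),(283,297)),"label":("white",(315,242),(239,262)),"tape":("black",(263,232),(220,227)),
"a":("grey",(224,183),(244,183)),"b":("grey",(255,186),(261,200)),"c":("grey",(287,188),(278,219)),"d":("grey",(319,191),(297,240))}
rows=[[],[]]
for k,(kind,p,q) in sd.items():
    r=20 if k in"abcd" else 28
    bt,bs=blob(T,kind,p,r),blob(S,kind,q,r)
    print(k,bt[0],bt[1],bs[0],bs[1],"tri",*tri(bt[0],bs[0]),"axis",axis(bt[0],bs[0]))
    if k in"abcd":print("   ell",*tri(bt[2][0],bs[2][0]),plane("top",bt[2][0],12),plane("side",bs[2][0],12))
    for i,(im,u) in enumerate(((T,p),(S,q))):
        if k not in"abcd": rows[i].append(cv2.resize(im[u[1]-25:u[1]+25,u[0]-25:u[0]+25],(200,200),interpolation=cv2.INTER_CUBIC))
cv2.imwrite("pics/crop1.png",np.vstack([np.hstack(r) for r in rows])[:,:,::-1])
E
```

```text
can [188.  213.5] [178 205  21  18 291] [184.7 162.4] [176 158  19  10 146] tri [442.9 200.8  96.7] 0.4522839653066626 axis [443.5 201.3]
jar [372.8 237.8] [366 231  14  15 165] [282.9 298.8] [274 290  19  20 262] tri [ 436.  -339.3   50.4] 0.7221270453542274 axis [ 435.6 -338.8]
label [303.6 238.4] [ 287  214   40   56 1391] [237.3 249.6] [ 211  234   56   36 1540] tri [ 427.2 -139.6   31.2] 3.163210101326456 axis [ 430.1 -140.2]Traceback (most recent call last):
  File "<stdin>", line 8, in <module>
  File "h.py", line 31, in blob
    return np.array([M["m10"]/M["m00"],M["m01"]/M["m00"]]),st[i],cv2.fitEllipse(c)
                     ~~~~~~~~^~~~~~~~~
ZeroDivisionError: float division by zero
```

```bash
sed -i 's/"black":V<55/"black":V<80/; s/if M\["m00"\]//' h.py; python3 - <<'E'
from h import *
T,S=[cv2.imread(f"pics/{n}0.png")[:,:,::-1].copy() for n in("top","side")]
sd={"can":("white",(189,220),(186,176)),"jar":("red",(373,238),(283,297)),"label":("white",(315,242),(239,262)),"tape":("black",(263,232),(220,227)),
"a":("grey",(224,183),(244,183)),"b":("grey",(255,186),(261,200)),"c":("grey",(287,188),(278,219)),"d":("grey",(319,191),(297,240))}
rows=[[],[]]
for k,(kind,p,q) in sd.items():
    for i,(im,u) in enumerate(((T,p),(S,q))):
        if k not in"abcd": rows[i].append(cv2.resize(im[u[1]-25:u[1]+25,u[0]-25:u[0]+25],(200,200),interpolation=cv2.INTER_CUBIC))
cv2.imwrite("pics/crop1.png",np.vstack([np.hstack(r) for r in rows])[:,:,::-1])
for k,(kind,p,q) in sd.items():
  try:
    r=20 if k in"abcd" else 28
    bt,bs=blob(T,kind,p,r),blob(S,kind,q,r)
    print(k,bt[0],bt[1],bs[0],bs[1],"tri",*tri(bt[0],bs[0]),"axis",axis(bt[0],bs[0]))
    if k in"abcd":print("   ell",*tri(bt[2][0],bs[2][0]),plane("top",bt[2][0],12),plane("side",bs[2][0],12))
  except Exception as e: print(k,e)
print(T[228:256:2,296:336:2].max(2)); print(S[248:282:2,220:260:2].max(2))
E
```

```text
can [188.  213.5] [178 205  21  18 291] [184.7 162.4] [176 158  19  10 146] tri [442.9 200.8  96.7] 0.4522839653066626 axis [443.5 201.3]
jar [372.8 237.8] [366 231  14  15 165] [282.9 298.8] [274 290  19  20 262] tri [ 436.  -339.3   50.4] 0.7221270453542274 axis [ 435.6 -338.8]
label [303.6 238.4] [ 287  214   40   56 1391] [237.3 249.6] [ 211  234   56   36 1540] tri [ 427.2 -139.6   31.2] 3.163210101326456 axis [ 430.1 -140.2]
tape [263.7 234.9] [256 229  16  12  47] [219.4 227.4] [210 219  20  18 152] tri [436.3 -20.1   9.2] 2.9756245455428143 axis [439.6 -19.5]
a [223.3 182.6] [213 173  22  20 340] [244.2 182.6] [233 176  23  14 261] tri [601.3 125.8   7.1] 0.06481067205498903 axis [601.2 125.8]
   ell [601.3 125.8   7.1] 0.07288484839443754 [598.8 125.1  12. ] [598.1 120.1  12. ]
b [254.4 185.6] [244 176  22  20 343] [260.3 200. ] [248 193  25  15 307] tri [599.5  25.6   7.2] 0.10124187153581943 axis [599.4  25.5]
   ell [599.6  25.5   7.2] 0.04222969680967026 [597.1  25.1  12. ] [596.5  20.4  12. ]
c [285.6 188.7] [275 179  22  20 345] [278.3 219.1] [265 211  27  17 362] tri 
[... 2317 characters left out ...]
 150 239
  245 114]
 [131 139 132 124 153 254 244 243 243 243 243 244 244 251 229 129 145 240
  204 123]
 [131 133 123 127 130 115 230 255 252 250 252 255 226 131 136 138 144 250
  100 135]
 [129 137 131 117 130 130 132 134 126 123 129 140 128 126 137 131 150 232
  117 135]
 [130 138  79 105 123 131 130 134 134 140 140 140 128 138 131 121 255 108
  118 124]
 [137 130 128  87 128 129 127 132 134 137 142 140 129 133 128 125 123 119
  115 135]
 [135 127 134  84  99 129 128 130 130 136 127 134 128 129 125 101 123 120
  128 127]
 [140 135 127 138  86  84 127 131 133 134 129 133 129 121 114 120 117 138
  131 127]
 [131 136 120 136 145 146  86  83  84  75  78 113 119 118 121 120 131 138
  138 131]]
```

View pics/crop1.png

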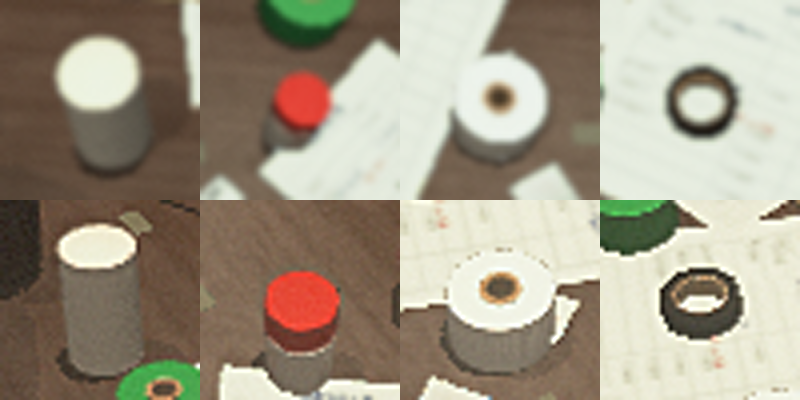

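The crops confirm the choices: the white can, the red-capped jar, the white label roll with its brown core, and the black tape ring on paper. The can's top face is at (188,213.5) in the top view, the label's top face at (314.9,241) top and (239.2,259.3) side. The tape centre is at (263.2,232) top and (220,227.2) side. Both views of the marks put them about 5 mm low, which is a calibration offset.

```bash
python3 - <<'E'
from h import *
for k,p,q,z in [("can",(188,213.5),(184.7,161.5),104),("jar",(372.8,237.8),(283,296.9),65),("label",(314.9,241),(239.2,259.3),41),("tape",(263.2,232),(220,227.2),9.5),
 ("a",(223.3,182.6),(244.2,182.6),12),("b",(254.4,185.6),(260.3,200),12),("c",(285.6,188.7),(278.3,219.1),12),("green_j",(375,209),(323,288),41),("green_c",(227,227),(202,199),41)]:
    a,b=plane("top",p,z)[:2],plane("side",q,z)[:2]
    print(k,"tri",*tri(p,q),"top",a,"side",b,"mean",(a+b)/2)
E
```

```text
can tri [442.2 200.2  99.9] 1.1824915341803717 top [439.  199.2] side [441.6 195. ] mean [440.3 197.1]
jar tri [ 435.3 -338.6   55.2] 0.5573720690392747 top [ 430.4 -336.5] side [ 431.4 -344.7] mean [ 430.9 -340.6]
label tri [ 417.2 -173.    34.7] 0.04287424077568858 top [ 414.5 -172.5] side [ 414.5 -178.2] mean [ 414.5 -175.3]
tape tri [442.5 -17.5   7.6] 0.21170472751543912 top [441.9 -17.6] side [441.4 -19.5] mean [441.6 -18.6]
a tri [601.4 125.9   6.9] 0.027818082091926044 top [598.7 125.2] side [598.2 120. ] mean [598.4 122.6]
b tri [599.5  25.6   7.3] 0.20036622178923835 top [597.2  25.2] side [596.3  20.6] mean [596.8  22.9]
c tri [597.8 -74.3   7.7] 0.05493823638749973 top [595.4 -74.3] side [595.2 -78.3] mean [595.3 -76.3]
green_j tri [ 539.9 -350.8   32.2] 0.2756745700476131 top [ 535.8 -349. ] side [ 534.5 -356.2] mean [ 535.1 -352.6]
green_c tri [439.9  91.   32.7] 1.5836703302601336 top [434.5  89.9] side [438.   82.1] mean [436.2  86. ]
```

Request:
move_arm(series=[0, 0, 0, 0, 0, 0.119, 0, 0, 0, 0, 0, 0.119, 0, 0, 0, 0, 0, 0.119, 0, 0, 0, 0, 0, 0.119, 0, 0, 0, 0, 0, 0.119], claw=1)

```text
time: 0.52
eef_pos: [295.4, 661.8, 244.8]
tcp_rot: [[-0.498, 0.867, -0.0], [0.867, 0.498, -0.001], [-0.001, -0.001, -1.0]]
wrist_force: [-0.6, 0.2, -0.4]
finger_gap: 85.3
grip_force: 0.0
```

Request:
move_arm(series=[0, 0, 0, 0, 0, 0.119, 0, 0, 0, 0, 0, 0.119, 0, 0, 0, 0, 0, 0.119, 0, 0, 0, 0, 0, 0.119, 0, 0, 0, 0, 0, 0.028])

```text
time: 0.93
eef_pos: [295.1, 661.9, 244.7]
tcp_rot: [[0.005, 1.0, -0.0], [1.0, -0.005, -0.001], [-0.001, -0.0, -1.0]]
wrist_force: [-0.6, 0.0, -0.2]
finger_gap: 85.2
grip_force: 0.0
```

Request:
move_arm(series=[-0.412, 0.129, 0, 0, 0, 0, -0.412, 0.129, 0, 0, 0, 0, -0.412, 0.129, 0, 0, 0, 0, -0.412, 0.129, 0, 0, 0, 0, -0.412, 0.129, 0, 0, 0, 0])

```text
time: 1.35
eef_pos: [344.0, 506.0, 245.1]
tcp_rot: [[-0.004, 1.0, 0.0], [1.0, 0.004, -0.0], [-0.0, 0.0, -1.0]]
wrist_force: [0.8, -0.6, 0.1]
finger_gap: 85.4
grip_force: 0.0
```

Request:
move_arm(series=[-0.412, 0.129, 0, 0, 0, 0, -0.412, 0.129, 0, 0, 0, 0, -0.412, 0.129, 0, 0, 0, 0, -0.412, 0.129, 0, 0, 0, 0, -0.412, 0.129, 0, 0, 0, 0])

```text
time: 1.77
eef_pos: [392.4, 351.5, 245.3]
tcp_rot: [[-0.004, 1.0, 0.0], [1.0, 0.004, -0.0], [-0.0, 0.0, -1.0]]
wrist_force: [0.2, 0.7, -0.4]
finger_gap: 85.5
grip_force: 0.0
```

Request:
move_arm(series=[-0.412, 0.129, 0, 0, 0, 0, -0.412, 0.129, 0, 0, 0, 0, -0.412, 0.129, 0, 0, 0, 0, -0.412, 0.129, 0, 0, 0, 0, -0.412, 0.129, 0, 0, 0, 0])

```text
time: 2.18
eef_pos: [440.9, 197.0, 245.4]
tcp_rot: [[-0.004, 1.0, 0.0], [1.0, 0.004, -0.0], [-0.0, 0.0, -1.0]]
wrist_force: [0.9, 0.4, -0.7]
finger_gap: 85.7
grip_force: 0.0
```

Request:
move_arm(series=[0, 0, 0, 0, 0, 0, 0, 0, 0, 0, 0, 0, 0, 0, 0, 0, 0, 0])

```text
time: 2.43
eef_pos: [440.7, 198.9, 245.3]
tcp_rot: [[-0.002, 1.0, 0.0], [1.0, 0.002, 0.0], [0.0, 0.0, -1.0]]
wrist_force: [-0.1, 0.3, -0.1]
finger_gap: 85.5
grip_force: 0.0
```

Request:
move_arm(series=[0, 0, 0.4, 0, 0, 0, 0, 0, 0.4, 0, 0, 0, 0, 0, 0.4, 0, 0, 0, 0, 0, 0.4, 0, 0, 0, 0, 0, 0.3, 0, 0, 0])

```text
time: 2.85
eef_pos: [439.8, 200.2, 100.6]
tcp_rot: [[-0.004, 1.0, -0.001], [1.0, 0.004, -0.0], [-0.0, -0.001, -1.0]]
wrist_force: [0.0, 0.6, 0.1]
finger_gap: 85.1
grip_force: 0.0
```

Request:
move_arm(series=[0, 0, 0.2, 0, 0, 0, 0, 0, 0.12, 0, 0, 0, 0, 0, 0, 0, 0, 0])

```text
time: 3.1
eef_pos: [439.8, 199.4, 77.1]
tcp_rot: [[-0.003, 1.0, -0.003], [1.0, 0.003, -0.001], [-0.001, -0.003, -1.0]]
wrist_force: [0.1, 0.3, -0.4]
finger_gap: 85.2
grip_force: 0.0
```

```bash
cat > crop.py <<'E'
import sys
from h import *
X=eval(sys.argv[1]); w=45; L=[]
for n in("top","side"):
    im=cv2.cvtColor(robot.read_camera(n),cv2.COLOR_RGB2BGR); cv2.imwrite(f"pics/{n}_{sys.argv[2]}.png",im)
    u=proj(n,X).astype(int); x0,y0=max(u[0]-w,0),max(u[1]-w,0); print(n,"crop origin",x0,y0)
    L.append(cv2.resize(im[y0:y0+2*w,x0:x0+2*w],(396,396),interpolation=cv2.INTER_CUBIC))
cv2.imwrite(f"pics/crop_{sys.argv[2]}.png",np.hstack(L))
E
python3 crop.py "[440,198,60]" can1
```

```text
top crop origin 145 174
side crop origin 140 128
```

View pics/crop_can1.png

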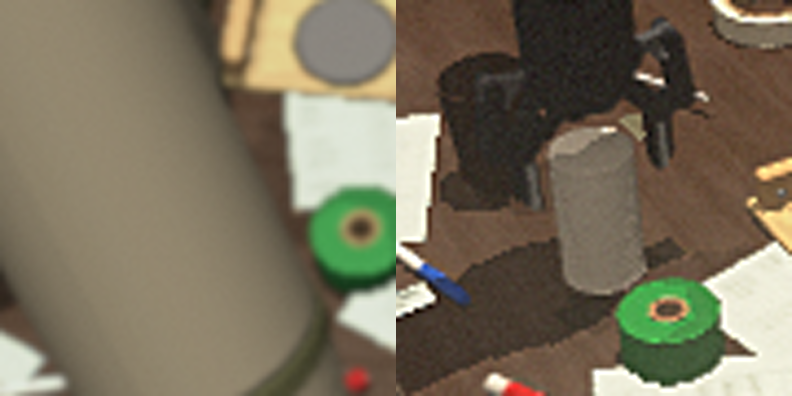

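The side crop shows the can (595,145 at its top) centred between the two open fingers at (530,195) and (660,160). The arm hides it in the top view. Closing now.

Request:
move_arm(series=[0, 0, 0, 0, 0, 0, 0, 0, 0, 0, 0, 0, 0, 0, 0, 0, 0, 0, 0, 0, 0, 0, 0, 0, 0, 0, 0, 0, 0, 0], claw=-1, newtons=30)

```text
time: 3.62
eef_pos: [440.9, 199.0, 80.0]
tcp_rot: [[-0.001, 1.0, 0.001], [1.0, 0.001, 0.001], [0.001, 0.001, -1.0]]
wrist_force: [-0.5, 0.5, 9.2]
finger_gap: 57.1
grip_force: 30.1
```

Request:
move_arm(series=[0, 0, 0, 0, 0, 0, 0, 0, 0, 0, 0, 0, 0, 0, 0, 0, 0, 0, 0, 0, 0, 0, 0, 0, 0, 0, 0, 0, 0, 0])

```text
time: 4.03
eef_pos: [440.9, 199.0, 80.0]
tcp_rot: [[-0.001, 1.0, 0.001], [1.0, 0.001, 0.001], [0.001, 0.001, -1.0]]
wrist_force: [-1.2, 0.3, 8.5]
finger_gap: 57.4
grip_force: 30.1
```

Request:
move_arm(series=[0, 0, -0.2, 0, 0, 0, 0, 0, -0.2, 0, 0, 0, 0, 0, -0.2, 0, 0, 0, 0, 0, -0.2, 0, 0, 0, 0, 0, 0, 0, 0, 0])

```text
time: 4.45
eef_pos: [441.6, 199.0, 141.4]
tcp_rot: [[-0.0, 1.0, 0.004], [1.0, 0.0, 0.002], [0.002, 0.004, -1.0]]
wrist_force: [1.6, -0.7, -1.4]
finger_gap: 56.7
grip_force: 34.2
```

```bash
python3 crop.py "[440,198,120]" can2
```

```text
top crop origin 142 165
side crop origin 138 111
```

View pics/crop_can2.png

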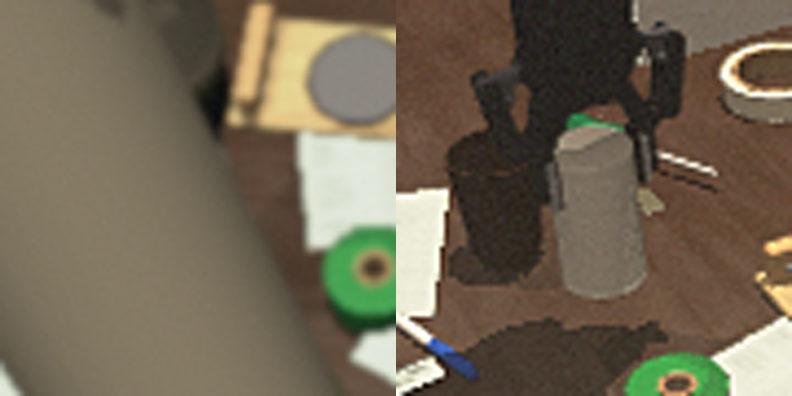

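The can is held (gap 57, lifted about 61 mm) and upright at side crop (600,210); the tumbler is untouched. I'm carrying it toward mark d.

Request:
move_arm(series=[-0.385, 0.156, -0.05, 0, 0, 0, -0.385, 0.156, -0.05, 0, 0, 0, -0.385, 0.156, -0.05, 0, 0, 0, -0.385, 0.156, -0.05, 0, 0, 0, -0.385, 0.156, 0, 0, 0, 0])

```text
time: 4.97
eef_pos: [499.4, 52.9, 153.4]
tcp_rot: [[-0.001, 1.0, -0.0], [1.0, 0.001, -0.0], [-0.0, -0.0, -1.0]]
wrist_force: [0.6, 0.5, -1.4]
finger_gap: 56.9
grip_force: 33.9
```

Request:
move_arm(series=[-0.385, 0.156, 0, 0, 0, 0, -0.385, 0.156, 0, 0, 0, 0, -0.385, 0.156, 0, 0, 0, 0, -0.385, 0.156, 0, 0, 0, 0, -0.385, 0.156, 0, 0, 0, 0])

```text
time: 5.38
eef_pos: [557.6, -91.6, 152.7]
tcp_rot: [[-0.0, 1.0, -0.001], [1.0, 0.0, 0.0], [0.0, -0.001, -1.0]]
wrist_force: [1.1, 0.1, -1.9]
finger_gap: 56.8
grip_force: 33.9
```

Request:
move_arm(series=[-0.385, 0.156, 0, 0, 0, 0, -0.385, 0.156, 0, 0, 0, 0, -0.385, 0.156, 0, 0, 0, 0, 0, 0, 0, 0, 0, 0, 0, 0, 0, 0, 0, 0])

```text
time: 5.8
eef_pos: [592.4, -178.9, 152.4]
tcp_rot: [[0.003, 1.0, -0.001], [1.0, -0.003, -0.0], [-0.0, -0.001, -1.0]]
wrist_force: [-0.9, 0.6, -2.6]
finger_gap: 56.8
grip_force: 33.7
```

```bash
python3 crop.py "[594,-176,60]" can3; python3 -c "
from h import *
p=plane('side',(185,174.9),61); print(p)"
```

```text
top crop origin 274 139
side crop origin 254 181
[434.9 189.7  61. ]
```

View pics/crop_can3.png

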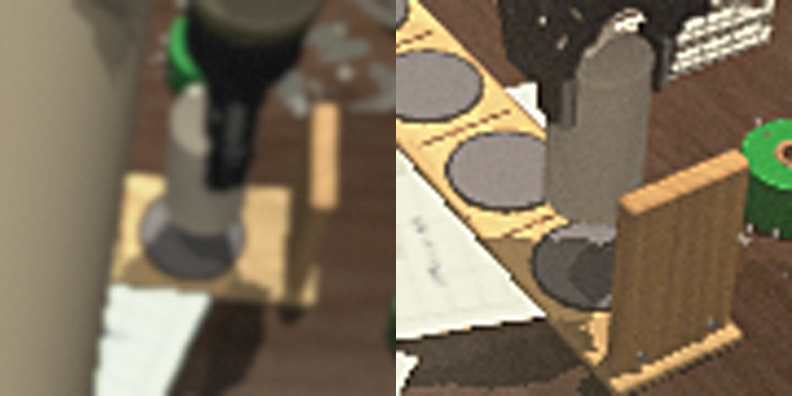

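```bash
python3 -c "
from h import *
print(plane('top',(319.8,189.2),72.4),plane('top',(317.1,191.7),12),plane('side',(299,229.2),72.4))
im=cv2.imread('pics/top_can3.png'); print(im[178:200,306:334].max(2))"
```

```text
[ 571.  -177.2   72.4] [ 594.1 -174.1   12. ] [ 580.7 -193.6   72.4]
[[155 146 138 132 118 106 101 103 105 108 111 111 109 100  73  41  21  19
   21  25  24  21  22  34  59  75  81  81]
 [223 214 203 193 169 131 107 103 105 107 111 109 108  97  68  36  24  21
   25  25  24  22  21  43  66  76  79  80]
 [239 237 235 232 209 159 116 104 105 107 109 111 109  97  69  42  24  20
   23  25  28  26  34  58  83  95  93  92]
 [241 241 241 238 220 163 115 104 106 108 109 113 110 102  81  54  37  30
   28  32  45  53  60  89 124 141 143 144]
 [240 241 240 232 204 153 113 104 104 107 110 112 112 108  95  78  66  60
   58  62  73  82  88 118 162 188 196 199]
 [237 237 229 203 164 127 107 103 105 108 109 112 112 110 105  98  92  90
   89  90  94  97 103 134 184 209 216 219]
 [232 222 193 158 133 115 105 105 105 108 110 111 111 110 110 106 103 102
  101 101 100 100 107 142 190 213 218 217]
 [224 188 154 139 133 121 109 106 106 109 110 110 112 112 112 108 106 104
  104 103 102 100 111 150 193 213 216 215]
 [207 163 143 145 143 130 116 110 108 109 110 110 112 113 113 110 109 105
  103 103 100 103 122
[... 843 characters left out ...]
138 108  92  85  81  80  82  79  77  71  63  60  61  59  58  61  59  59
   58  68  91 112 119 149 199 223 226 226]
 [146  95  80  79  80  80  81  82  79  76  70  64  60  62  60  59  58  59
   60  61  83 106 126 164 204 222 223 223]
 [139  90  75  79  80  80  80  82  80  78  76  69  64  60  59  61  60  60
   60  59  78 102 135 181 210 220 220 220]
 [137 100  77  73  77  82  81  80  82  80  79  79  74  68  66  66  66  60
   57  58  70 106 158 199 215 218 219 221]
 [140 118  91  75  74  77  81  80  81  82  80  80  79  77  76  74  73  70
   63  60  73 128 190 220 222 219 220 221]
 [145 135 115  91  73  73  77  78  81  80  81  81  80  79  80  81  79  75
   68  69  88 141 199 223 223 220 219 220]]
```

Request:
move_arm(series=[0.05, 0.02, 0.3, 0, 0, 0, 0, 0, 0.3, 0, 0, 0, 0, 0, 0.13, 0, 0, 0, 0, 0, 0.04, 0, 0, 0, 0, 0, 0, 0, 0, 0])

```text
time: 6.32
eef_pos: [593.8, -172.2, 95.3]
tcp_rot: [[-0.001, 1.0, -0.002], [1.0, 0.001, 0.001], [0.001, -0.002, -1.0]]
wrist_force: [0.5, 1.2, -2.6]
finger_gap: 56.9
grip_force: 33.7
```

Request:
move_arm(series=[0, 0, 0, 0, 0, 0, 0, 0, 0.02, 0, 0, 0, 0, 0, 0, 0, 0, 0])

```text
time: 6.57
eef_pos: [594.8, -173.1, 95.4]
tcp_rot: [[-0.0, 1.0, 0.001], [1.0, 0.0, -0.0], [-0.0, 0.001, -1.0]]
wrist_force: [0.9, -0.6, -1.4]
finger_gap: 56.9
grip_force: 33.7
```

Request:
move_arm(series=[0, 0, 0.02, 0, 0, 0, 0, 0, 0, 0, 0, 0])

```text
time: 6.73
eef_pos: [594.5, -173.1, 93.4]
tcp_rot: [[-0.0, 1.0, 0.001], [1.0, 0.0, -0.0], [-0.0, 0.001, -1.0]]
wrist_force: [-0.2, 0.6, -2.3]
finger_gap: 57.1
grip_force: 33.7
```

Request:
move_arm(series=[0, 0, 0.02, 0, 0, 0, 0, 0, 0, 0, 0, 0])

```text
time: 6.9
eef_pos: [594.6, -173.1, 92.2]
tcp_rot: [[-0.0, 1.0, 0.001], [1.0, 0.0, 0.0], [0.0, 0.001, -1.0]]
wrist_force: [-1.2, 0.9, 4.6]
finger_gap: 56.8
grip_force: 34.7
```

```bash
python3 crop.py "[594,-176,60]" can4
```

```text
top crop origin 274 139
side crop origin 254 181
```

View pics/crop_can4.png

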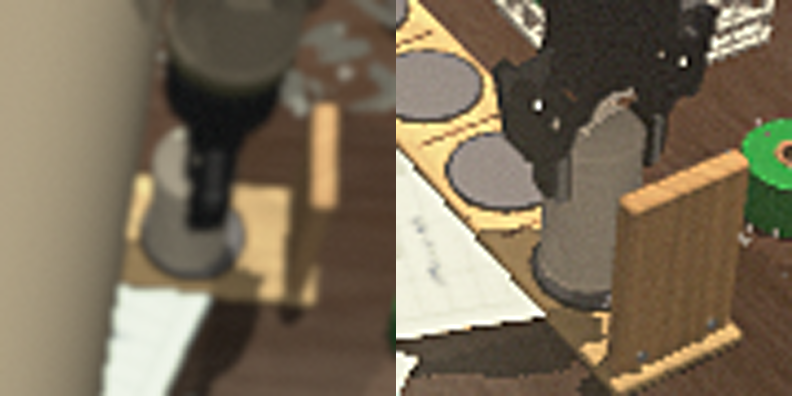

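The can sits on mark d with an even grey rim all round (top crop centre about (191,240), mark about (194,237)). I'm releasing it, rising and going over the jar.

Request:
move_arm(series=[0, 0, 0, 0, 0, 0, 0, 0, 0, 0, 0, 0, 0, 0, 0, 0, 0, 0, 0, 0, 0, 0, 0, 0], claw=1)

```text
time: 7.33
eef_pos: [594.3, -173.1, 91.5]
tcp_rot: [[-0.0, 1.0, -0.0], [1.0, 0.0, -0.0], [-0.0, -0.0, -1.0]]
wrist_force: [-0.6, 0.2, -0.5]
finger_gap: 84.9
grip_force: 0.0
```

Request:
move_arm(series=[0, 0, -0.2, 0, 0, 0, 0, 0, -0.3, 0, 0, 0, 0, 0, -0.4, 0, 0, 0, 0, 0, -0.4, 0, 0, 0, 0, 0, -0.3, 0, 0, 0])

```text
time: 7.75
eef_pos: [594.6, -173.3, 213.7]
tcp_rot: [[0.0, 1.0, 0.001], [1.0, -0.0, -0.0], [-0.0, 0.001, -1.0]]
wrist_force: [0.3, -0.7, -0.4]
finger_gap: 85.4
grip_force: 0.0
```

Request:
move_arm(series=[-0.37, -0.365, 0, 0, 0, 0, -0.37, -0.365, 0, 0, 0, 0, -0.37, -0.365, 0, 0, 0, 0, -0.37, -0.365, 0, 0, 0, 0, -0.37, -0.365, 0, 0, 0, 0], claw=0.7)

```text
time: 8.17
eef_pos: [456.1, -312.7, 211.7]
tcp_rot: [[-0.001, 1.0, 0.0], [1.0, 0.001, -0.0], [-0.0, 0.0, -1.0]]
wrist_force: [0.2, -0.4, 0.0]
finger_gap: 72.6
grip_force: 0.0
```

Request:
move_arm(series=[-0.37, -0.365, 0, 0, 0, 0, 0, 0, 0, 0, 0, 0, 0, 0, 0, 0, 0, 0])

```text
time: 8.42
eef_pos: [428.1, -341.6, 211.8]
tcp_rot: [[0.005, 1.0, -0.0], [1.0, -0.005, -0.001], [-0.001, -0.0, -1.0]]
wrist_force: [0.4, 0.1, 0.4]
finger_gap: 72.8
grip_force: 0.0
```

```bash
python3 - <<'E'
from h import *
im=cv2.cvtColor(robot.read_camera("top"),cv2.COLOR_RGB2BGR); cv2.imwrite("pics/top_v1.png",im)
im=cv2.cvtColor(robot.read_camera("side"),cv2.COLOR_RGB2BGR); cv2.imwrite("pics/side_v1.png",im)
cv2.imwrite("pics/v1.png",np.hstack([cv2.resize(cv2.imread(f"pics/{n}_v1.png")[y:y+150,x:x+150],(400,400)) for n,x,y in(("top",265,130),("side",230,180))]))
E
```

```text
(no output)
```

View pics/v1.png

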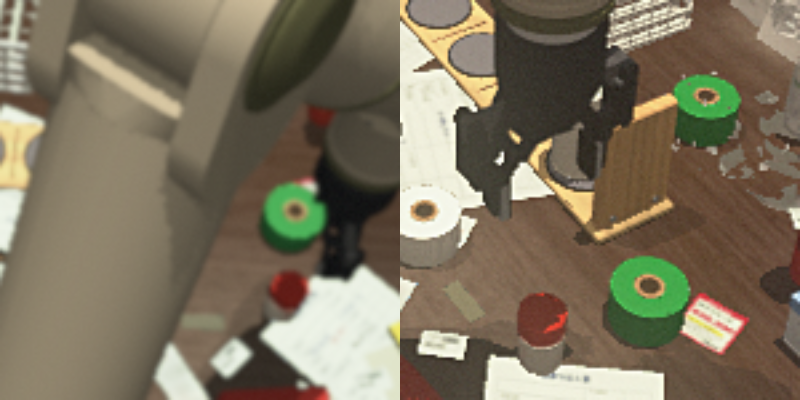

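The can stands behind the cheek, and the jar is in place with its cap at (290,288) in the top crop and (542,315) in the side crop. I'm descending on the jar.

Request:
move_arm(series=[0, 0.04, 0.4, 0, 0, 0, 0, 0, 0.4, 0, 0, 0, 0, 0, 0.4, 0, 0, 0, 0, 0, 0.4, 0, 0, 0, 0, 0, 0.4, 0, 0, 0])

```text
time: 8.93
eef_pos: [434.9, -337.9, 60.1]
tcp_rot: [[-0.003, 1.0, 0.001], [1.0, 0.003, 0.0], [0.0, 0.001, -1.0]]
wrist_force: [-0.9, -0.4, -0.5]
finger_gap: 73.2
grip_force: 0.0
```

Request:
move_arm(series=[0, 0, 0.25, 0, 0, 0, 0, 0, 0.1, 0, 0, 0, 0, 0, 0, 0, 0, 0])

```text
time: 9.18
eef_pos: [433.5, -337.9, 33.5]
tcp_rot: [[-0.002, 1.0, -0.002], [1.0, 0.002, 0.002], [0.002, -0.002, -1.0]]
wrist_force: [0.0, 0.5, 0.3]
finger_gap: 72.7
grip_force: 0.0
```

Request:
move_arm(series=[0, 0, 0, 0, 0, 0, 0, 0, 0, 0, 0, 0, 0, 0, 0, 0, 0, 0, 0, 0, 0, 0, 0, 0, 0, 0, 0, 0, 0, 0], claw=-1, newtons=25)

```text
time: 9.6
eef_pos: [434.0, -339.9, 36.6]
tcp_rot: [[-0.0, 1.0, 0.002], [1.0, 0.0, -0.001], [-0.001, 0.002, -1.0]]
wrist_force: [-0.3, 1.4, 7.7]
finger_gap: 40.5
grip_force: 25.3
```

Request:
move_arm(series=[0, 0, 0, 0, 0, 0, 0, 0, 0, 0, 0, 0, 0, 0, 0, 0, 0, 0])

```text
time: 9.85
eef_pos: [434.0, -340.0, 36.7]
tcp_rot: [[-0.0, 1.0, 0.002], [1.0, 0.0, -0.001], [-0.001, 0.002, -1.0]]
wrist_force: [0.5, -0.1, 7.8]
finger_gap: 40.3
grip_force: 25.3
```

Request:
move_arm(series=[0, 0, -0.2, 0, 0, 0, 0, 0, -0.3, 0, 0, 0, 0, 0, -0.3, 0, 0, 0, 0, 0, -0.3, 0, 0, 0, 0, 0, 0, 0, 0, 0])

```text
time: 10.27
eef_pos: [434.4, -340.7, 121.9]
tcp_rot: [[0.0, 1.0, 0.005], [1.0, -0.0, -0.003], [-0.003, 0.005, -1.0]]
wrist_force: [0.7, 0.1, -1.1]
finger_gap: 40.3
grip_force: 25.5
```

Request:
move_arm(series=[0.392, 0, 0, 0, 0, 0, 0.392, 0, 0, 0, 0, 0, 0.392, 0, 0, 0, 0, 0, 0.392, 0, 0, 0, 0, 0, 0.392, 0, 0, 0, 0, 0])

```text
time: 10.68
eef_pos: [432.8, -191.4, 117.9]
tcp_rot: [[0.0, 1.0, 0.0], [1.0, -0.0, -0.0], [-0.0, 0.0, -1.0]]
wrist_force: [1.1, -0.3, -0.6]
finger_gap: 40.2
grip_force: 25.4
```

Request:
move_arm(series=[0.392, 0, 0, 0, 0, 0, 0.392, 0, 0, 0, 0, 0, 0.392, 0, 0, 0, 0, 0, 0.392, 0, 0, 0, 0, 0, 0, 0.358, 0, 0, 0, 0])

```text
time: 11.1
eef_pos: [454.5, -69.5, 117.4]
tcp_rot: [[-0.005, 1.0, -0.007], [1.0, 0.005, 0.003], [0.003, -0.007, -1.0]]
wrist_force: [-1.3, 0.5, -1.3]
finger_gap: 39.8
grip_force: 25.5
```

Request:
move_arm(series=[0, 0.358, 0, 0, 0, 0, 0, 0.358, 0, 0, 0, 0, 0, 0.358, 0, 0, 0, 0, 0, 0.358, 0, 0, 0, 0, 0, 0.358, 0, 0, 0, 0])

```text
time: 11.52
eef_pos: [595.3, -74.8, 117.8]
tcp_rot: [[-0.0, 1.0, 0.0], [1.0, 0.0, -0.0], [-0.0, 0.0, -1.0]]
wrist_force: [0.2, -0.1, -0.6]
finger_gap: 40.3
grip_force: 25.5
```

Request:
move_arm(series=[0, 0, 0.2, 0, 0, 0, 0, 0, 0.2, 0, 0, 0, 0, 0, 0, 0, 0, 0])

```text
time: 11.77
eef_pos: [593.0, -74.6, 85.4]
tcp_rot: [[-0.001, 1.0, -0.003], [1.0, 0.001, 0.0], [0.0, -0.003, -1.0]]
wrist_force: [-0.7, 0.4, -0.8]
finger_gap: 40.2
grip_force: 25.5
```

```bash
python3 crop.py "[594,-100,60]" jar1
```

```text
top crop origin 249 137
side crop origin 237 165
```

View pics/crop_jar1.png

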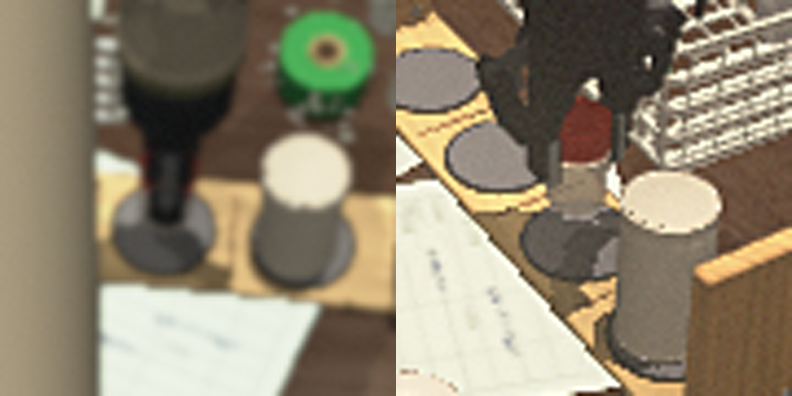

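The top crop shows the can standing on mark d about 3–4 mm toward +y, which is well within tolerance. The jar hovers over mark c (163,232). I'm lowering it.

Request:
move_arm(series=[-0.026, 0.015, 0.2, 0, 0, 0, 0, 0, 0.15, 0, 0, 0, 0, 0, 0.07, 0, 0, 0, 0, 0, 0.03, 0, 0, 0, 0, 0, 0, 0, 0, 0])

```text
time: 12.28
eef_pos: [595.0, -76.9, 53.8]
tcp_rot: [[-0.0, 1.0, -0.001], [1.0, 0.0, 0.0], [0.0, -0.001, -1.0]]
wrist_force: [-0.2, 0.0, -0.4]
finger_gap: 40.5
grip_force: 25.5
```

Request:
move_arm(series=[0, 0, 0.02, 0, 0, 0, 0, 0, 0, 0, 0, 0])

```text
time: 12.45
eef_pos: [595.5, -76.9, 52.8]
tcp_rot: [[-0.0, 1.0, 0.0], [1.0, 0.0, -0.0], [-0.0, 0.0, -1.0]]
wrist_force: [0.2, -0.2, -0.0]
finger_gap: 40.2
grip_force: 25.5
```

Request:
move_arm(series=[0, 0, 0.02, 0, 0, 0, 0, 0, 0, 0, 0, 0])

```text
time: 12.62
eef_pos: [595.4, -76.8, 51.2]
tcp_rot: [[-0.0, 1.0, 0.0], [1.0, 0.0, 0.0], [0.0, 0.0, -1.0]]
wrist_force: [-0.3, -0.2, -0.5]
finger_gap: 40.4
grip_force: 25.5
```

Request:
move_arm(series=[0, 0, 0.02, 0, 0, 0, 0, 0, 0, 0, 0, 0])

```text
time: 12.78
eef_pos: [595.3, -76.8, 49.5]
tcp_rot: [[-0.0, 1.0, -0.0], [1.0, 0.0, 0.0], [0.0, -0.0, -1.0]]
wrist_force: [-0.4, 0.1, -0.4]
finger_gap: 40.0
grip_force: 25.5
```

Request:
move_arm(series=[0, 0, 0.02, 0, 0, 0, 0, 0, 0, 0, 0, 0])

```text
time: 12.95
eef_pos: [595.4, -77.0, 48.7]
tcp_rot: [[0.0, 1.0, 0.0], [1.0, -0.0, 0.0], [0.0, 0.0, -1.0]]
wrist_force: [-2.0, 0.4, 7.4]
finger_gap: 39.7
grip_force: 25.9
```

The jar has touched down. I'm releasing it and moving on to the label roll.

Request:
move_arm(series=[0, 0, 0, 0, 0, 0, 0, 0, 0, 0, 0, 0, 0, 0, 0, 0, 0, 0, 0, 0, 0, 0, 0, 0, 0, 0, 0, 0, 0, 0], claw=1)

```text
time: 13.37
eef_pos: [595.3, -76.9, 47.9]
tcp_rot: [[-0.0, 1.0, -0.0], [1.0, 0.0, -0.0], [-0.0, -0.0, -1.0]]
wrist_force: [-0.4, 0.4, -0.7]
finger_gap: 85.4
grip_force: 0.0
```

Request:
move_arm(series=[0, 0, -0.2, 0, 0, 0, 0, 0, -0.3, 0, 0, 0, 0, 0, -0.4, 0, 0, 0, 0, 0, -0.4, 0, 0, 0, 0, 0, -0.1, 0, 0, 0])

```text
time: 13.78
eef_pos: [596.9, -77.4, 157.0]
tcp_rot: [[0.0, 1.0, 0.005], [1.0, -0.0, -0.0], [-0.0, 0.005, -1.0]]
wrist_force: [1.4, -0.2, 0.7]
finger_gap: 84.9
grip_force: 0.0
```

Request:
move_arm(series=[-0.186, -0.341, 0, 0, 0, 0, -0.186, -0.341, 0, 0, 0, 0, -0.186, -0.341, 0, 0, 0, 0, -0.186, -0.341, 0, 0, 0, 0, -0.186, -0.341, 0, 0, 0, 0])

```text
time: 14.2
eef_pos: [466.1, -147.0, 152.9]
tcp_rot: [[-0.001, 1.0, -0.0], [1.0, 0.001, -0.0], [-0.0, -0.0, -1.0]]
wrist_force: [0.2, -1.1, -1.0]
finger_gap: 85.4
grip_force: 0.0
```

Request:
move_arm(series=[-0.186, -0.341, 0, 0, 0, 0, -0.186, -0.341, 0, 0, 0, 0, 0, 0, 0.3, 0, 0, 0, 0, 0, 0.3, 0, 0, 0, 0, 0, 0, 0, 0, 0])

```text
time: 14.62
eef_pos: [415.0, -174.5, 105.7]
tcp_rot: [[0.001, 1.0, -0.003], [1.0, -0.001, 0.001], [0.001, -0.003, -1.0]]
wrist_force: [0.4, 1.1, -0.1]
finger_gap: 85.1
grip_force: 0.0
```

Request:
move_arm(series=[0, 0, 0, 0, 0, 0, 0, 0, 0, 0, 0, 0])

```text
time: 14.78
eef_pos: [416.5, -174.6, 108.5]
tcp_rot: [[-0.0, 1.0, -0.0], [1.0, 0.0, 0.0], [0.0, -0.0, -1.0]]
wrist_force: [0.7, -0.3, 0.1]
finger_gap: 85.5
grip_force: 0.0
```

```bash
python3 crop.py "[417,-174,50]" lab1
```

```text
top crop origin 270 194
side crop origin 194 210
```

View pics/crop_lab1.png

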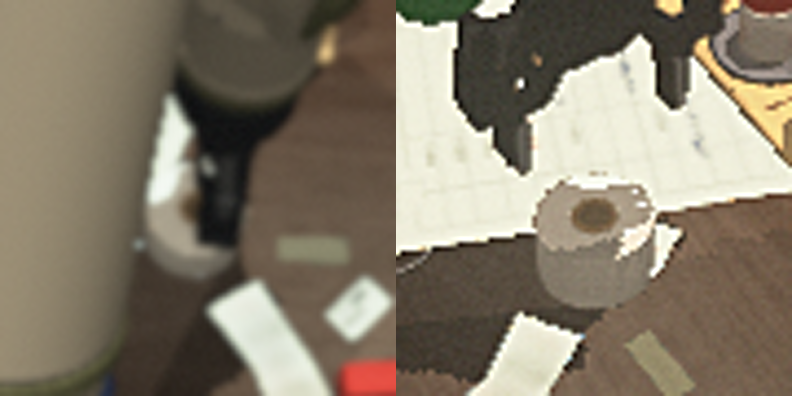

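Side crop: fingertips at (517,170) and (672,105) straddle the roll, whose hole is at (595,215), so the midpoint lines up. I'm descending.

Request:
move_arm(series=[0, 0, 0.3, 0, 0, 0, 0, 0, 0.3, 0, 0, 0, 0, 0, 0.2, 0, 0, 0, 0, 0, 0.1, 0, 0, 0, 0, 0, 0, 0, 0, 0])

```text
time: 15.3
eef_pos: [416.3, -174.4, 39.9]
tcp_rot: [[-0.0, 1.0, -0.001], [1.0, 0.0, 0.0], [0.0, -0.001, -1.0]]
wrist_force: [0.6, 0.3, -0.2]
finger_gap: 85.3
grip_force: 0.0
```

Request:
move_arm(series=[0, 0, 0.15, 0, 0, 0, 0, 0, 0.13, 0, 0, 0, 0, 0, 0, 0, 0, 0])

```text
time: 15.55
eef_pos: [417.3, -173.6, 29.8]
tcp_rot: [[0.0, 1.0, -0.001], [1.0, -0.0, 0.004], [0.004, -0.001, -1.0]]
wrist_force: [-0.1, -0.6, -0.1]
finger_gap: 85.3
grip_force: 0.0
```

Request:
move_arm(series=[0, 0, 0, 0, 0, 0, 0, 0, 0, 0, 0, 0, 0, 0, 0, 0, 0, 0, 0, 0, 0, 0, 0, 0, 0, 0, 0, 0, 0, 0], claw=-1, newtons=25)

```text
time: 15.97
eef_pos: [416.8, -173.8, 30.4]
tcp_rot: [[-0.0, 1.0, -0.001], [1.0, 0.0, 0.004], [0.004, -0.001, -1.0]]
wrist_force: [1.0, 0.5, 6.0]
finger_gap: 66.5
grip_force: 26.2
```

Request:
move_arm(series=[0, 0, 0, 0, 0, 0, 0, 0, 0, 0, 0, 0, 0, 0, 0, 0, 0, 0])

```text
time: 16.22
eef_pos: [416.8, -173.7, 30.4]
tcp_rot: [[-0.0, 1.0, -0.001], [1.0, 0.0, 0.004], [0.004, -0.001, -1.0]]
wrist_force: [-0.4, 1.3, 5.2]
finger_gap: 66.8
grip_force: 26.2
```

Request:
move_arm(series=[0, 0, -0.2, 0, 0, 0, 0, 0, -0.3, 0, 0, 0, 0, 0, -0.3, 0, 0, 0, 0, 0, -0.2, 0, 0, 0, 0, 0, 0, 0, 0, 0])

```text
time: 16.63
eef_pos: [417.2, -174.5, 107.2]
tcp_rot: [[-0.0, 1.0, 0.001], [1.0, 0.0, 0.002], [0.002, 0.001, -1.0]]
wrist_force: [-0.2, 0.7, -1.6]
finger_gap: 66.6
grip_force: 29.3
```

Request:
move_arm(series=[0.329, 0.299, -0.1, 0, 0, 0, 0.329, 0.299, -0.1, 0, 0, 0, 0.329, 0.299, 0, 0, 0, 0, 0.329, 0.299, 0, 0, 0, 0, 0.329, 0.299, 0, 0, 0, 0])

```text
time: 17.05
eef_pos: [529.2, -49.7, 119.5]
tcp_rot: [[0.0, 1.0, -0.003], [1.0, -0.0, 0.002], [0.002, -0.003, -1.0]]
wrist_force: [0.9, 0.4, -1.2]
finger_gap: 66.7
grip_force: 29.3
```

Request:
move_arm(series=[0.329, 0.299, 0, 0, 0, 0, 0.329, 0.299, 0, 0, 0, 0, 0.329, 0.299, 0, 0, 0, 0, 0, 0, 0, 0, 0, 0, 0, 0, 0, 0, 0, 0])

```text
time: 17.47
eef_pos: [596.4, 24.9, 118.7]
tcp_rot: [[-0.003, 1.0, -0.003], [1.0, 0.003, 0.002], [0.002, -0.003, -1.0]]
wrist_force: [-0.4, -1.4, -1.3]
finger_gap: 66.8
grip_force: 29.3
```

Request:
move_arm(series=[-0.02, 0, 0.3, 0, 0, 0, 0, 0, 0.3, 0, 0, 0, 0, 0, 0.2, 0, 0, 0, 0, 0, 0.12, 0, 0, 0, 0, 0, 0, 0, 0, 0])

```text
time: 17.88
eef_pos: [594.2, 20.7, 49.0]
tcp_rot: [[0.002, 1.0, -0.006], [1.0, -0.002, 0.003], [0.003, -0.006, -1.0]]
wrist_force: [0.0, 0.2, -1.5]
finger_gap: 66.6
grip_force: 29.3
```

Request:
move_arm(series=[0, 0, 0.02, 0, 0, 0, 0, 0, 0, 0, 0, 0])

```text
time: 18.05
eef_pos: [596.0, 21.4, 49.7]
tcp_rot: [[0.001, 1.0, -0.002], [1.0, -0.001, 0.003], [0.003, -0.002, -1.0]]
wrist_force: [-0.0, -1.1, 0.1]
finger_gap: 66.5
grip_force: 29.3
```

Request:
move_arm(series=[0, 0, 0.02, 0, 0, 0, 0, 0, 0, 0, 0, 0])

```text
time: 18.22
eef_pos: [596.3, 22.0, 48.3]
tcp_rot: [[-0.0, 1.0, -0.001], [1.0, 0.0, 0.004], [0.004, -0.001, -1.0]]
wrist_force: [0.4, 1.0, -0.8]
finger_gap: 66.3
grip_force: 29.3
```

```bash
python3 crop.py "[597,-30,50]" lab2
```

```text
top crop origin 226 136
side crop origin 224 154
```

View pics/crop_lab2.png

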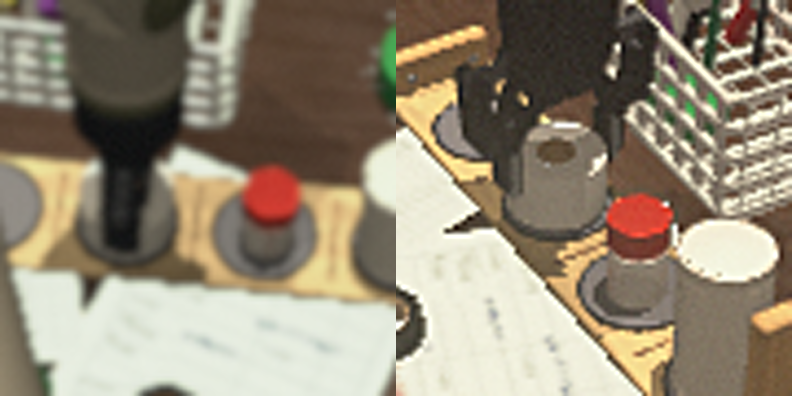

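The jar stands centred on mark c (top crop (265,235)), and the roll is over mark b (top crop (126,210)). I'm lowering until it touches.

Request:
move_arm(series=[0, 0, 0.03, 0, 0, 0, 0, 0, 0.02, 0, 0, 0, 0, 0, 0, 0, 0, 0])

```text
time: 18.57
eef_pos: [595.8, 22.2, 43.6]
tcp_rot: [[-0.0, 1.0, -0.003], [1.0, 0.0, 0.004], [0.004, -0.003, -1.0]]
wrist_force: [-0.6, 0.3, -0.7]
finger_gap: 66.6
grip_force: 29.3
```

Request:
move_arm(series=[0, 0, 0.02, 0, 0, 0, 0, 0, 0, 0, 0, 0])

```text
time: 18.73
eef_pos: [595.9, 22.1, 42.6]
tcp_rot: [[0.0, 1.0, -0.002], [1.0, -0.0, 0.004], [0.004, -0.002, -1.0]]
wrist_force: [-0.2, 0.7, 3.1]
finger_gap: 66.6
grip_force: 29.5
```

Request:
move_arm(series=[0, 0, 0.015, 0, 0, 0, 0, 0, 0, 0, 0, 0])

```text
time: 18.9
eef_pos: [596.0, 22.1, 42.5]
tcp_rot: [[0.0, 1.0, -0.002], [1.0, -0.0, 0.005], [0.005, -0.002, -1.0]]
wrist_force: [-3.7, 0.5, 16.1]
finger_gap: 66.2
grip_force: 30.7
```

Request:
move_arm(series=[0, 0, 0, 0, 0, 0, 0, 0, 0, 0, 0, 0, 0, 0, 0, 0, 0, 0, 0, 0, 0, 0, 0, 0], claw=1)

```text
time: 19.23
eef_pos: [595.9, 22.0, 41.1]
tcp_rot: [[-0.0, 1.0, -0.002], [1.0, 0.0, 0.003], [0.003, -0.002, -1.0]]
wrist_force: [-0.6, -0.4, -0.6]
finger_gap: 85.8
grip_force: 0.0
```

Request:
move_arm(series=[0, 0, -0.2, 0, 0, 0, 0, 0, -0.3, 0, 0, 0, 0, 0, -0.4, 0, 0, 0, 0, 0, -0.3, 0, 0, 0, 0, 0, 0, 0, 0, 0])

```text
time: 19.65
eef_pos: [598.0, 21.3, 135.0]
tcp_rot: [[0.0, 1.0, 0.003], [1.0, -0.0, 0.004], [0.004, 0.003, -1.0]]
wrist_force: [0.3, -0.1, -0.7]
finger_gap: 85.4
grip_force: 0.0
```

Request:
move_arm(series=[-0.11, -0.41, 0, 0, 0, 0, -0.11, -0.41, 0, 0, 0, 0, -0.11, -0.41, 0, 0, 0, 0, -0.11, -0.41, 0, 0, 0, 0, -0.11, -0.41, 0, 0, 0, 0])

```text
time: 20.07
eef_pos: [440.7, -19.8, 131.2]
tcp_rot: [[-0.001, 1.0, -0.003], [1.0, 0.001, 0.003], [0.003, -0.003, -1.0]]
wrist_force: [-0.2, -0.6, -0.2]
finger_gap: 85.3
grip_force: 0.0
```

Request:
move_arm(series=[0, 0, 0.4, 0, 0, 0, 0, 0, 0.3, 0, 0, 0, 0, 0, 0.2, 0, 0, 0, 0, 0, 0, 0, 0, 0])

```text
time: 20.4
eef_pos: [441.2, -19.6, 61.8]
tcp_rot: [[0.001, 1.0, -0.006], [1.0, -0.001, 0.004], [0.004, -0.006, -1.0]]
wrist_force: [-0.5, 0.4, -0.0]
finger_gap: 85.2
grip_force: 0.0
```

```bash
python3 -c "
from cell import robot; s=robot.get_state(); print(s['qpos'],s['eef_pos'],s['finger_gap'])"
```

```text
[-0.25126356  0.63563983  0.24836482  2.38631492 -0.82661709  0.20504005
  0.76610628] [441.16888012 -19.59450475  61.793719  ] 85.2387805730766
```

q6 is near its lower limit here (0.205 against 0.11), so I need a small tilt of the fingertips toward the base. For that the fingers should close along y. I'll rise and turn.

Request:
move_arm(series=[0, 0, -0.4, 0, 0, 0, 0, 0.1, -0.4, 0, 0, 0, 0, 0, -0.4, 0, 0, 0, 0, 0, 0, 0, 0, -0.119, 0, 0, 0, 0, 0, -0.119])

```text
time: 20.82
eef_pos: [450.7, -19.2, 156.0]
tcp_rot: [[-0.253, 0.967, 0.001], [0.967, 0.253, 0.003], [0.002, 0.002, -1.0]]
wrist_force: [0.3, 0.5, -0.2]
finger_gap: 85.3
grip_force: 0.0
```

```bash
cat > q.py <<'E'
from h import *
np.set_printoptions(precision=3,suppress=True)
s=robot.get_state(); R=s['tcp_rot']; print(s['time'],s['qpos'],s['eef_pos'],s['finger_gap']); print(R)
E
python3 q.py
```

```text
20.8167 [-0.454  0.476  0.526  2.318 -0.549  0.463  0.778] [450.742 -19.242 155.987] 85.25002090184037
[[-0.253  0.967  0.001]
 [ 0.967  0.253  0.003]
 [ 0.002  0.002 -1.   ]]
```

Request:
move_arm(series=[0, 0, 0, 0, 0, 0.116, 0, 0, 0, 0, 0, 0.116, 0, 0, 0, 0, 0, 0.116, 0, 0, 0, 0, 0, 0.116, 0, 0, 0, 0, 0, 0.116])

```text
time: 21.23
eef_pos: [449.8, -19.5, 154.7]
tcp_rot: [[0.356, 0.934, -0.002], [0.934, -0.356, 0.004], [0.003, -0.003, -1.0]]
wrist_force: [-0.6, 0.2, -1.6]
finger_gap: 85.5
grip_force: 0.0
```

Request:
move_arm(series=[0, 0, 0, 0, 0, 0.116, 0, 0, 0, 0, 0, 0.116, 0, 0, 0, 0, 0, 0.116, 0, 0, 0, 0, 0, 0.116, 0, 0, 0, 0, 0, 0.116])

```text
time: 21.65
eef_pos: [449.8, -19.4, 154.7]
tcp_rot: [[0.826, 0.564, -0.002], [0.564, -0.826, 0.004], [0.001, -0.004, -1.0]]
wrist_force: [0.4, -0.8, 0.6]
finger_gap: 85.6
grip_force: 0.0
```

Request:
move_arm(series=[0, 0, 0, 0, 0, 0.116, 0, 0, 0, 0, 0, 0.116, 0, 0, 0, 0, 0, 0.116, 0, 0, 0, 0, 0, 0.116, 0, 0, 0, 0, 0, 0.116])

```text
time: 22.07
eef_pos: [449.8, -19.2, 154.6]
tcp_rot: [[1.0, -0.008, -0.002], [-0.008, -1.0, 0.004], [-0.002, -0.004, -1.0]]
wrist_force: [-0.2, 0.4, 0.0]
finger_gap: 85.7
grip_force: 0.0
```

Request:
move_arm(series=[0, 0, 0, 0, -0.119, 0, 0, 0, 0, 0, -0.119, 0, 0, 0, 0, 0, 0, 0, 0, 0, 0, 0, 0, 0])

```text
time: 22.4
eef_pos: [450.8, -19.8, 153.7]
tcp_rot: [[0.969, -0.0, -0.248], [-0.0, -1.0, 0.002], [-0.248, -0.001, -0.969]]
wrist_force: [-0.0, -0.7, -0.1]
finger_gap: 85.3
grip_force: 0.0
```

```bash
python3 q.py
```

```text
22.4 [-0.72   0.793  1.085  2.177 -0.761  0.979 -0.696] [450.799 -19.791 153.745] 85.27246477377142
[[ 0.969 -0.    -0.248]
 [-0.    -1.     0.002]
 [-0.248 -0.001 -0.969]]
```

Request:
move_arm(series=[0.063, -0.004, 0.342, 0, 0, 0, 0.063, -0.004, 0.342, 0, 0, 0, 0.063, -0.004, 0.342, 0, 0, 0, 0.063, -0.004, 0.342, 0, 0, 0, 0, 0, 0, 0, 0, 0])

```text
time: 22.82
eef_pos: [440.4, -17.6, 48.1]
tcp_rot: [[0.968, -0.003, -0.251], [-0.002, -1.0, 0.004], [-0.251, -0.004, -0.968]]
wrist_force: [0.1, 0.0, 0.2]
finger_gap: 85.5
grip_force: 0.0
```

```bash
python3 q.py
```

```text
22.8167 [-0.612  0.919  0.885  2.248 -0.979  0.796 -0.549] [440.378 -17.62   48.09 ] 85.53485922731751
[[ 0.968 -0.003 -0.251]
 [-0.002 -1.     0.004]
 [-0.251 -0.004 -0.968]]
```

Request:
move_arm(series=[0.04, 0, 0.1, 0, 0, 0, 0.03, 0, 0.1, 0, 0, 0, 0, 0, 0, 0, 0, 0])

```text
time: 23.07
eef_pos: [444.4, -18.1, 34.8]
tcp_rot: [[0.969, -0.002, -0.247], [-0.002, -1.0, 0.004], [-0.247, -0.003, -0.969]]
wrist_force: [-0.4, 0.6, 1.8]
finger_gap: 85.4
grip_force: 0.0
```

```bash
python3 q.py; python3 crop.py "[442,-18,20]" tape1
```

```text
23.0667 [-0.588  0.927  0.841  2.243 -0.996  0.763 -0.547] [444.356 -18.13   34.768] 85.42841267345328
[[ 0.969 -0.002 -0.247]
 [-0.002 -1.     0.004]
 [-0.247 -0.003 -0.969]]
top crop origin 218 185
side crop origin 174 178
```

View pics/crop_tape1.png

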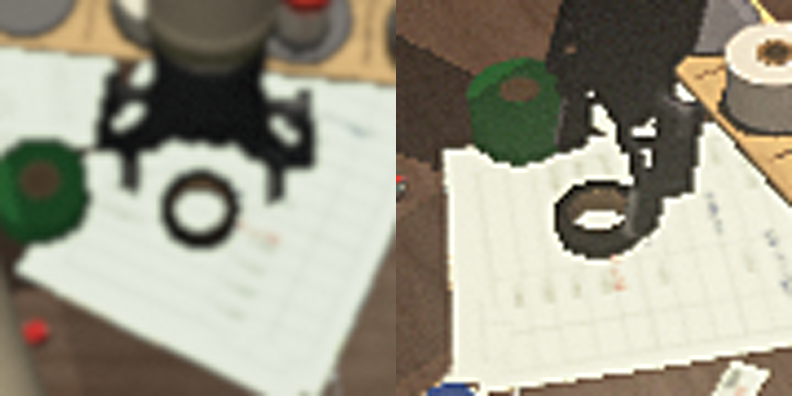

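In the top crop the open fingers (130,187) and (277,200) straddle the tape ring centred at (200,208), so the alignment is good. I'm descending the last part.

Request:
move_arm(series=[0.02, 0, 0.08, 0, 0, 0, 0.02, 0, 0.08, 0, 0, 0, 0, 0, 0, 0, 0, 0])

```text
time: 23.42
eef_pos: [443.9, -17.8, 21.2]
tcp_rot: [[0.969, -0.002, -0.249], [-0.001, -1.0, 0.004], [-0.249, -0.004, -0.969]]
wrist_force: [-0.3, -0.2, -0.1]
finger_gap: 85.2
grip_force: 0.0
```

Request:
move_arm(series=[0.01, 0, 0.05, 0, 0, 0, 0, 0, 0, 0, 0, 0])

```text
time: 23.58
eef_pos: [443.6, -18.0, 17.5]
tcp_rot: [[0.968, -0.002, -0.249], [-0.001, -1.0, 0.004], [-0.249, -0.004, -0.968]]
wrist_force: [-0.6, 0.3, 0.2]
finger_gap: 85.3
grip_force: 0.0
```

```bash
python3 q.py
```

```text
23.5833 [-0.554  0.935  0.777  2.245 -1.011  0.714 -0.55 ] [443.625 -17.973  17.497] 85.28782382776728
[[ 0.968 -0.002 -0.249]
 [-0.001 -1.     0.004]
 [-0.249 -0.004 -0.968]]
```

Request:
move_arm(series=[0, 0, 0, 0, 0, 0, 0, 0, 0, 0, 0, 0, 0, 0, 0, 0, 0, 0, 0, 0, 0, 0, 0, 0, 0, 0, 0, 0, 0, 0], claw=-1, newtons=25)

```text
time: 24.0
eef_pos: [443.8, -18.0, 18.2]
tcp_rot: [[0.969, -0.002, -0.248], [-0.001, -1.0, 0.004], [-0.248, -0.004, -0.969]]
wrist_force: [0.1, 0.7, 4.7]
finger_gap: 54.7
grip_force: 25.7
```

Request:
move_arm(series=[0, 0, 0, 0, 0, 0, 0, 0, 0, 0, 0, 0, 0, 0, 0, 0, 0, 0])

```text
time: 24.25
eef_pos: [443.8, -18.0, 18.2]
tcp_rot: [[0.969, -0.002, -0.249], [-0.001, -1.0, 0.004], [-0.249, -0.004, -0.969]]
wrist_force: [0.8, -0.2, 5.2]
finger_gap: 54.7
grip_force: 25.7
```

Request:
move_arm(series=[-0.03, 0, -0.1, 0, 0, 0, -0.05, 0, -0.2, 0, 0, 0, -0.08, 0, -0.3, 0, 0, 0, -0.08, 0, -0.3, 0, 0, 0, 0, 0, 0, 0, 0, 0])

```text
time: 24.67
eef_pos: [443.9, -18.7, 90.9]
tcp_rot: [[0.969, -0.003, -0.246], [-0.002, -1.0, 0.004], [-0.246, -0.003, -0.969]]
wrist_force: [0.3, -0.2, -0.9]
finger_gap: 54.6
grip_force: 26.9
```

```bash
python3 q.py
```

```text
24.6667 [-0.632  0.835  0.915  2.228 -0.855  0.828 -0.655] [443.86  -18.703  90.851] 54.64693145862835
[[ 0.969 -0.003 -0.246]
 [-0.002 -1.     0.004]
 [-0.246 -0.003 -0.969]]
```

Request:
move_arm(series=[0.336, -0.314, -0.086, 0, 0, 0, 0.336, -0.314, -0.086, 0, 0, 0, 0.336, -0.314, -0.086, 0, 0, 0, 0.336, -0.314, -0.086, 0, 0, 0, 0.336, -0.314, -0.086, 0, 0, 0])

```text
time: 25.08
eef_pos: [574.2, 101.0, 88.0]
tcp_rot: [[0.968, -0.002, -0.249], [-0.001, -1.0, 0.004], [-0.249, -0.004, -0.968]]
wrist_force: [0.0, -0.2, -1.1]
finger_gap: 54.3
grip_force: 26.9
```

Request:
move_arm(series=[0.336, -0.314, -0.086, 0, 0, 0, 0, 0, 0, 0, 0, 0, 0.03, 0, 0.13, 0, 0, 0, 0.03, 0, 0.13, 0, 0, 0, 0, 0, 0, 0, 0, 0])

```text
time: 25.5
eef_pos: [596.9, 122.2, 65.7]
tcp_rot: [[0.968, -0.003, -0.252], [-0.003, -1.0, 0.004], [-0.252, -0.003, -0.968]]
wrist_force: [-0.2, -0.3, -1.3]
finger_gap: 54.5
grip_force: 26.8
```

```bash
python3 q.py;  python3 crop.py "[598,110,40]" tape2
```

```text
25.5 [-0.763  0.99   0.902  1.85  -0.863  1.072 -0.995] [596.878 122.219  65.736] 54.50183914914676
[[ 0.968 -0.003 -0.252]
 [-0.003 -1.     0.004]
 [-0.252 -0.003 -0.968]]
top crop origin 182 133
side crop origin 200 131
```

View pics/crop_tape2.png

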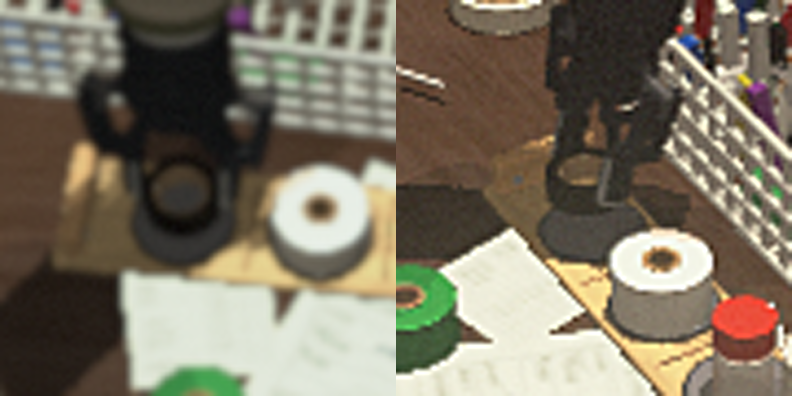

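```bash
python3 -c "
from h import *
print(plane('top',(222.5,177.4),57),plane('top',(223.3,182.6),12))
im=cv2.imread('pics/top_tape2.png'); print(im[164:196:1,206:242].max(2))"
```

```text
[592.5 123.4  57. ] [598.7 125.2  12. ]
[[ 17  18  18 ...  36  25  28]
 [ 19  17  19 ...  29  26  26]
 [ 18  18  19 ...  26  26  30]
 ...
 [ 96  94  94 ... 226 230 229]
 [ 85  84  85 ... 228 229 229]
 [ 60  59  69 ... 228 228 228]]
```

The tape is level in the grip, at top crop (180,197) over mark a (184,219), which makes it about 6 mm short in x. I'm correcting that and lowering.

Request:
move_arm(series=[0.06, -0.017, 0.15, 0, 0, 0, 0.06, 0, 0.15, 0, 0, 0, 0.054, 0, 0.1, 0, 0, 0, 0, 0, 0, 0, 0, 0, 0, 0, 0, 0, 0, 0])

```text
time: 26.02
eef_pos: [603.9, 124.0, 34.9]
tcp_rot: [[0.968, -0.002, -0.25], [-0.002, -1.0, 0.004], [-0.25, -0.003, -0.968]]
wrist_force: [0.0, -0.0, -0.6]
finger_gap: 54.5
grip_force: 26.8
```

Request:
move_arm(series=[0.005, 0, 0.02, 0, 0, 0, 0, 0, 0, 0, 0, 0])

```text
time: 26.18
eef_pos: [604.2, 124.1, 34.3]
tcp_rot: [[0.969, -0.002, -0.249], [-0.001, -1.0, 0.004], [-0.249, -0.003, -0.969]]
wrist_force: [0.2, 1.0, 0.9]
finger_gap: 54.4
grip_force: 26.9
```

Request:
move_arm(series=[0.005, 0, 0.02, 0, 0, 0, 0, 0, 0, 0, 0, 0])

```text
time: 26.35
eef_pos: [604.2, 124.3, 32.8]
tcp_rot: [[0.969, -0.002, -0.249], [-0.001, -1.0, 0.004], [-0.249, -0.004, -0.969]]
wrist_force: [0.8, 0.6, -0.8]
finger_gap: 54.3
grip_force: 26.9
```

Request:
move_arm(series=[-0.015, 0, 0.025, 0, 0, 0, 0, 0, 0, 0, 0, 0])

```text
time: 26.52
eef_pos: [602.2, 124.4, 31.1]
tcp_rot: [[0.968, -0.002, -0.249], [-0.001, -1.0, 0.004], [-0.249, -0.004, -0.968]]
wrist_force: [-0.1, -0.2, -0.9]
finger_gap: 54.0
grip_force: 26.9
```

Request:
move_arm(series=[0.005, 0, 0.02, 0, 0, 0, 0, 0, 0, 0, 0, 0])

```text
time: 26.68
eef_pos: [602.5, 124.3, 30.3]
tcp_rot: [[0.968, -0.002, -0.249], [-0.001, -1.0, 0.005], [-0.249, -0.004, -0.968]]
wrist_force: [-0.6, 0.7, 6.7]
finger_gap: 55.2
grip_force: 27.5
```

```bash
python3 - <<'E'
from h import *
np.set_printoptions(linewidth=250)
for n,p in(("top",(223,180)),("side",(244,180))):
    im=robot.read_camera(n); cv2.imwrite(f"pics/{n}_t3.png",im[:,:,::-1]); print(im[p[1]-12:p[1]+14,p[0]-16:p[0]+17].max(2).tolist().__str__().replace("], [","\n"))
E
```

```text
[[19, 21, 21, 22, 21, 20, 19, 19, 20, 26, 28, 31, 29, 28, 28, 29, 30, 24, 24, 26, 23, 18, 16, 18, 21, 16, 18, 21, 35, 50, 60, 56, 41
17, 21, 19, 21, 18, 15, 21, 22, 31, 38, 40, 40, 41, 38, 39, 36, 37, 37, 35, 32, 30, 25, 20, 19, 18, 22, 15, 18, 19, 31, 38, 40, 29
21, 19, 19, 20, 19, 19, 16, 28, 45, 60, 65, 63, 63, 62, 60, 58, 55, 51, 47, 48, 43, 37, 28, 23, 21, 19, 22, 18, 20, 28, 30, 30, 24
37, 33, 24, 19, 20, 19, 17, 32, 58, 79, 88, 91, 89, 88, 80, 77, 70, 63, 64, 65, 61, 56, 50, 40, 29, 21, 18, 18, 26, 29, 34, 29, 26
69, 61, 45, 27, 21, 20, 19, 32, 62, 85, 97, 93, 88, 82, 72, 64, 58, 51, 55, 62, 69, 70, 68, 59, 45, 26, 20, 24, 27, 31, 31, 33, 24
93, 85, 69, 45, 27, 27, 28, 38, 59, 80, 85, 76, 65, 54, 45, 40, 33, 30, 33, 41, 48, 54, 61, 65, 50, 28, 21, 23, 27, 26, 30, 28, 28
100, 96, 84, 60, 40, 41, 44, 40, 49, 63, 59, 47, 35, 32, 31, 38, 42, 38, 36, 31, 26, 28, 39, 46, 40, 28, 23, 26, 28, 33, 43, 45, 39
97, 97, 87, 64, 44, 51, 53, 40, 34, 34, 30, 24, 31, 44, 52, 60, 65, 62, 58, 49, 37, 27, 21, 24, 31, 37, 37, 27, 29, 47, 68, 69, 62
98, 99, 88, 67, 46, 52, 54, 39, 23, 17, 18, 29, 4
[... 5579 characters left out ...]
, 249, 246, 246, 246, 248, 249, 212, 163, 74, 86, 96
236, 241, 242, 248, 243, 117, 224, 255, 255, 255, 255, 213, 130, 76, 80, 73, 70, 73, 88, 85, 128, 255, 249, 246, 245, 244, 248, 253, 205, 134, 94, 94, 93
237, 234, 240, 241, 246, 244, 126, 228, 254, 249, 251, 254, 255, 255, 255, 255, 255, 255, 255, 255, 237, 255, 250, 246, 244, 244, 246, 248, 212, 233, 180, 127, 121
238, 237, 235, 238, 241, 249, 243, 122, 238, 249, 247, 246, 245, 247, 249, 248, 248, 252, 251, 250, 218, 203, 254, 248, 245, 247, 246, 249, 255, 246, 155, 240, 190
238, 237, 236, 240, 238, 242, 242, 235, 132, 243, 251, 245, 245, 244, 245, 245, 244, 247, 241, 193, 193, 141, 255, 255, 248, 245, 245, 246, 247, 253, 255, 255, 255]]
```

The pixel grids show the tape centred on mark a (tape columns 215–231, mark centre 223; even rim below). I'm releasing it and rising clear.

Request:
move_arm(series=[0, 0, 0, 0, 0, 0, 0, 0, 0, 0, 0, 0, 0, 0, 0, 0, 0, 0, 0, 0, 0, 0, 0, 0], claw=0.65)

```text
time: 27.12
eef_pos: [602.5, 124.3, 29.5]
tcp_rot: [[0.969, -0.002, -0.249], [-0.001, -1.0, 0.004], [-0.249, -0.003, -0.969]]
wrist_force: [0.5, -0.2, 0.3]
finger_gap: 70.4
grip_force: 0.0
```

Request:
move_arm(series=[0, 0, -0.1, 0, 0, 0, 0, 0, -0.2, 0, 0, 0, -0.08, 0, -0.3, 0, 0, 0, -0.1, 0, -0.4, 0, 0, 0, -0.1, 0, -0.4, 0, 0, 0])

```text
time: 27.53
eef_pos: [608.5, 123.4, 138.6]
tcp_rot: [[0.969, -0.003, -0.249], [-0.002, -1.0, 0.003], [-0.249, -0.003, -0.968]]
wrist_force: [0.5, 0.2, -0.1]
finger_gap: 70.4
grip_force: 0.0
```

Request:
move_arm(series=[-0.3, -0.2, -0.3, 0, 0, 0, -0.3, -0.3, -0.3, 0, 0, 0, -0.3, -0.4, -0.2, 0, 0, 0, 0, -0.4, 0, 0, 0, 0, 0, -0.4, 0, 0, 0, 0])

```text
time: 27.95
eef_pos: [558.2, 252.4, 215.2]
tcp_rot: [[0.969, -0.003, -0.246], [-0.001, -1.0, 0.006], [-0.246, -0.006, -0.969]]
wrist_force: [0.2, 0.3, 0.2]
finger_gap: 70.2
grip_force: 0.0
```

Request:
move_arm(series=[0, -0.4, 0, 0, 0, 0, 0, -0.4, 0, 0, 0, 0, 0, -0.4, 0, 0, 0, 0, 0, -0.4, 0, 0, 0, 0, 0, 0, 0, 0, 0, 0])

```text
time: 28.37
eef_pos: [557.5, 378.3, 212.8]
tcp_rot: [[0.969, 0.006, -0.249], [0.007, -1.0, 0.005], [-0.249, -0.006, -0.969]]
wrist_force: [0.1, 1.2, -0.6]
finger_gap: 70.4
grip_force: 0.0
```

```bash
python3 - <<'E'
from h import *
L=[]
for n,x,y in(("top",180,130),("side",210,130)):
    im=robot.read_camera(n)[:,:,::-1].copy(); cv2.imwrite(f"pics/{n}_f.png",im)
    L.append(cv2.resize(im[y:y+150,x:x+190 if n=="top" else x+150],None,fx=2.35,fy=2.35,interpolation=cv2.INTER_CUBIC))
o=np.hstack(L); print(o.shape); cv2.imwrite("pics/final.png",o)
E
```

```text
(352, 798, 3)
```

View pics/final.png

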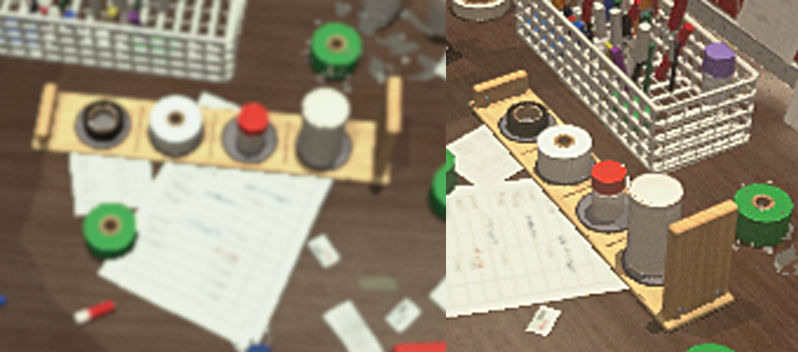

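The final picture shows all four standing in order: tape (101,120), roll (176,125), jar (251,130) and can (324,130) beside the tall cheek, none of them leaning. Before handing in I'll check the offsets with numbers.

```bash
python3 - <<'E'
from h import *
T,S=[cv2.imread(f"pics/{n}_f.png")[:,:,::-1].copy() for n in("top","side")]
M={"can":(594.1,-174.6),"jar":(595.5,-74.4),"label":(597.2,25.1),"tape":(598.7,125.1)}
Ms={"can":(593.7,-178.1),"jar":(595.2,-78.5),"label":(596.5,20.5),"tape":(598.1,120.1)}
for k,kind,p,q,z in(("can","white",(318,176),(299,210),116),("jar","red",(287,180),(279,205),77),("label","white",(255,183),(261,190),53),("tape","black",(223,181),(244,181),21.5)):
    for n,im,u,m in(("top",T,p,M),("side",S,q,Ms)):
        try:
            b=blob(im,kind,u,18); print(k,n,b[0],b[1],"offset from mark",plane(n,b[0],z)[:2]-m[k])
        except Exception as e: print(k,n,e)
E
```

```text
can top [318.2 176. ] [309 168  20  17 268] offset from mark [-2.9  7.5]
can side [299.  210.5] [288 204  23  14 228] offset from mark [-2.2  3.6]
jar top [287.2 179.8] [281 173  13  15 151] offset from mark [-4.  -2.4]
jar side [279.4 204. ] [272 198  15  14 137] offset from mark [ -5.1 -10.4]
label top [257.  178.9] [244 169  29  22 366] offset from mark [ 2.4 -8.5]
label side [259.7 189.6] [248 183  24  14 214] offset from mark [-3.  -1.3]
tape top [223.7 182. ] [216 175  17  15  96] offset from mark [-2.7 -2.4]
tape side [244.2 180.7] [236 174  18  15 134] offset from mark [-1.2 -2.7]
```

```bash
python3 - <<'E'
from h import *
T=cv2.imread("pics/top_f.png"); print(str(T[186:204,302:334].max(2).tolist()).replace("], [","\n"))
E
```

```text
[[223, 230, 233, 229, 201, 150, 111, 101, 103, 105, 106, 107, 109, 112, 111, 110, 110, 109, 109, 107, 104, 101, 98, 97, 112, 149, 184, 206, 211, 212, 219, 227
221, 231, 234, 225, 177, 127, 103, 99, 104, 106, 108, 107, 109, 109, 110, 109, 110, 108, 107, 106, 103, 101, 98, 100, 107, 124, 157, 194, 210, 216, 221, 230
220, 231, 233, 211, 156, 112, 101, 101, 102, 105, 108, 108, 108, 109, 108, 107, 107, 107, 106, 103, 102, 101, 98, 102, 110, 115, 137, 182, 210, 220, 227, 233
223, 234, 230, 193, 141, 109, 99, 101, 102, 104, 108, 110, 111, 111, 107, 107, 106, 105, 105, 103, 103, 100, 98, 104, 116, 119, 129, 169, 205, 222, 231, 235
227, 235, 228, 181, 129, 106, 101, 102, 103, 105, 109, 109, 110, 109, 109, 107, 107, 105, 106, 104, 102, 100, 99, 105, 118, 125, 127, 157, 199, 224, 232, 236
224, 234, 227, 173, 116, 99, 99, 101, 104, 105, 109, 109, 111, 111, 110, 109, 108, 106, 107, 104, 102, 99, 98, 106, 120, 125, 123, 144, 197, 225, 234, 237
222, 234, 226, 172, 112, 93, 98, 104, 104, 107, 107, 107, 109, 110, 109, 109, 106, 106, 106, 103, 100, 98, 100, 110, 123, 126, 120, 143, 199, 230, 236, 237

[... 999 characters left out ...]
109, 108, 107, 101, 91, 91, 106, 130, 134, 134, 151, 188, 225, 236, 238, 237, 236, 236
236, 238, 238, 236, 226, 194, 154, 120, 94, 79, 80, 86, 90, 93, 93, 92, 91, 86, 85, 91, 112, 128, 137, 162, 199, 225, 233, 237, 237, 237, 237, 235
237, 237, 238, 237, 235, 225, 194, 157, 131, 105, 91, 82, 77, 77, 76, 76, 77, 81, 88, 100, 121, 146, 174, 208, 229, 236, 238, 237, 237, 237, 236, 235
230, 231, 233, 235, 235, 233, 224, 197, 171, 146, 126, 113, 101, 94, 93, 96, 108, 128, 142, 149, 171, 199, 223, 231, 237, 238, 237, 237, 237, 237, 236, 236
212, 209, 209, 215, 220, 223, 221, 210, 196, 172, 156, 154, 149, 144, 150, 158, 174, 197, 212, 217, 224, 231, 236, 238, 238, 238, 237, 238, 238, 237, 237, 237]]
```

The can sits about 5 mm off its mark centre and the others less, all inside the 12 mm limit. Handing in.

```bash
python3 -c "
from cell import robot; print(robot.close_job())"
```

```text
the job is handed in; nothing more can be done
None
```

The can, jar, label roll and black tape stand upright on marks d, c, b and a from the tall cheek to the low one; the worst offset I trust is about 5 mm (the can, limit 12 mm), though one rough side-view reading put the jar at about 11 mm. The job is handed in, no verdict came back, and I never touched the tumbler.

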